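# Slide a leaded panel under the hand-rest bridge

## Task

With the fingertips, push the small leaded-glass panel along the worktop, in through the open end of the low hand-rest bridge and under its board, until the panel's leading edge rests flush against the brass stop bar. Keep the panel flat on the worktop all the way, never lifted or tipped, and leave the other things where they stand. Take the hand away at the end.

Things in the scene. Friction and masses are not known exactly. Their poses are not given: they have to be found in the camera images.
- panel: loose small leaded panel of coloured glass pieces in a grey metal frame, a flat slab 104 mm (its x) by 140 mm (its y) and 12 mm thick (z), about 0.35 kg; origin at the centre of its underside. It starts flat on the worktop, to the right of the bridge, with its y axis within 0.4 rad of world +y.
- bridge: hand-rest bridge, screwed to the worktop: wooden board 154 mm (x) by 60 mm (y, -30 to +30) across two aluminium runners. Origin on the worktop under the board's middle. The panel goes in along its +y, which is within 0.25 rad of world +y (left), from the open right end. Board underside 15.5 mm above the worktop, top 29.5 mm. Fully home, the panel's origin is at this origin, its rear edge at y = -70 mm.
- mouth (a point): middle of the bridge's open end, on the worktop, 48 mm along the bridge's -y from its origin, axes as the bridge's. Here the runners begin, with rounded ends; they are 18 mm wide, 15.5 mm high, run on to 83 mm beyond the bridge's origin and leave a channel 118 mm wide (bridge x = -59 to +59 mm), 14 mm wider than the panel.
- stop (a point): middle of the face of the brass stop bar (15.5 mm high) that closes the channel between the runners, 70 mm along the bridge's +y axis from its origin and 6 mm above the worktop; axes as the bridge's
- flux_pot: round pot with a dark green lid, 52 mm wide, 30 mm high; a bystander to be left alone; origin at the centre of its underside
- solder_spool: small spool of solder wire, 55x52 mm, 43 mm high; a bystander to be left alone; origin at the centre of its underside
- scrap_jar: clear round jar with a black lid, 52 mm wide, 75 mm high; a bystander to be left alone; origin at the centre of its underside
- tape_measure: yellow tape measure, 33x67 mm, 50 mm high; a bystander to be left alone; origin at the centre of its underside
- pin_tub: small clear tub with pins, 52 mm wide, 26 mm high; a bystander to be left alone; origin at the centre of its underside
- foil_roll_1: flat roll of copper foil, 56x76 mm, 7 mm high; a bystander to be left alone; origin at the centre of its underside

How it is judged:
By the outcome, as a careful person would: the job done as asked, in the order asked, and still so for the second after the job is handed in, with the robot touching nothing.
It also fails if it takes over 64 s, if anything falls off the work surface, if the arm or the gripper's body presses on something with over 40 N, if the wrist force passes 120 N, or if a joint passes its speed limit or range.

## Robot

A 6-joint arm with a two-finger parallel gripper is mounted at the origin on a cart in front of the work surface, level with it; the furniture and walls round the work are solid. World frame = base frame: x ahead of the robot, y to its left, z up, the work surface at z = 0. Lengths are in mm, angles in rad, forces in N, time in s.
With the tool pointing down it reaches from about 375 to 925 mm from the base axis. Payload 5.7 kg.
Tool frame: the origin (TCP) lies midway between the tips of the shut fingers; the grasp point (between the pads) lies grasp_offset behind it (grasp_offset is the distance from the TCP to the grasp point, in mm); z points along the fingers, y is the direction in which the jaws open and shut (so a half turn about z gives the same grasp; the last joint's range is limited). The gripper opens to 85 mm and grips with 20 to 120 N. Pads are 22 mm wide; open, the fingers measure 114 mm over their backs; the gripper's body (76 mm by 85 mm) begins 54 mm behind the grasp point. The pads swing forward as they close: fully open they stand 13 mm farther back than shut.
Start: joints at [-1.38, 0.359, 1.51, -0, 1.272, -0.115], TCP at [180.618, -572.137, 231.267] pointing down, gripper open.
Joint ranges: [-2.97, 2.97], [-1.01, 2.36], [0.21, 2.38], [-0.96, 4.11], [0.2, 2.71], [-2.98, 2.98]. Speed limits (rad/s): [2.39, 2.39, 3.14, 3.14, 3.14, 3.14].

## Interface

Orientations are given as [roll, pitch, yaw] about the fixed x, y, z axes, in that order (R = Rz(yaw) Ry(pitch) Rx(roll)).
In Python, from rig import move_ptp, line_to, goto_joints, grip, wait, inverse_kinematics, snapshot, MotionError, hand_in, current_t, current_q, current_qvel, current_tau, current_ee_pos, current_ee_rot, current_ft_force, current_torque, current_grip_width, grasp_offset gives the robot as it stands. Calls block until the motion is done:
- move_ptp(position, orientation): joint-space move of the TCP to a pose.
- line_to(position, feed=150, frame=None, threshold=None): straight line of the TCP; frame=None keeps the orientation; feed is the mean speed in mm/s. With threshold (N) it stops when the force on the tool has changed by that much, and returns True; else False.
- goto_joints(angles): joint-space move.
- grip(opening, force=None): finger opening in mm; force is the grip in N (None keeps the last); returns when the fingers have stopped.
- wait(seconds).
- inverse_kinematics(position, orientation): joint angles nearest the present ones, or None.
- snapshot(name): name is "scene" or "top"; returns a dict with "image" (400x640x3 uint8, red, green, blue), "camera_matrix" (3x3 intrinsics, pixels), "k1" (the pictures are not rectified: a ray, as slopes to the right and down, at radius r is drawn at 1 + k1 r^2 times it, then the intrinsics apply), "T" (4x4, takes a point from camera to world coordinates). Camera axes: x right, y down, z forward; pixel columns grow to the right and rows downward; lengths in mm; the calibration is good to about 2 mm. A picture is of the moment at which its call begins. There is no depth.
A pose or a line that the arm cannot do raises MotionError and nothing moves.
- hand_in(): hands the job in, once; it reports no verdict.
Readings, each from a call of its own:
- current_t(): time.
- current_q(): joint angles.
- current_qvel(): joint speeds.
- current_tau(): joint torques, N m.
- current_ee_pos(): TCP position.
- current_ee_rot(): TCP orientation.
- current_ft_force(): force on the tool from outside, world axes, zero at the start.
- current_torque(): the same for the moment, N m.
- current_grip_width(): finger opening in mm.
Only numpy, scipy, OpenCV 4.12 (cv2) and the standard library are available. Lean on these libraries where they do the work, as an engineer would, in place of code of your own. Each camera call takes 0.05 s, during which the arm holds its last target.

## Working session

There is one attempt and no reset: what is moved stays moved. The work goes in short steps, each a Python script; the robot and the scene stay as the last script left them, time stands still between calls to the robot, and variables do not carry over. Pictures are saved under pics/ and viewed, and the job is handed in when it is done.

```bash
ls; mkdir -p pics; python3 - <<'E'
from rig import *
import cv2,numpy as np
print(current_t(),current_q(),current_ee_pos(),current_ee_rot(),current_grip_width(),grasp_offset)
for n in("scene","top"):
    s=snapshot(n); cv2.imwrite(f"pics/{n}0.png",s["image"][:,:,::-1]); 
    np.savez(f"{n}0.npz",**s)
    print(n,s["camera_matrix"],s["k1"],s["T"])
E
```

```text
pics
0.0 [-1.38005754e+00  3.59501382e-01  1.51147318e+00 -4.85825957e-05
  1.27248816e+00 -1.15128618e-01] [ 180.49817904 -571.47151983  230.44023483] [-3.13972963e+00 -1.68720935e-04  3.05881574e-01] 85.29036319407226 18.700000000000003
scene [[516.76706669   0.         319.57050025]
 [  0.         516.76706669 204.09138267]
 [  0.           0.           1.        ]] -0.0014746481364079432 [[-7.13453400e-01 -3.85604081e-01  5.85058748e-01 -4.03471920e+02]
 [-7.00434395e-01  4.15573722e-01 -5.80250067e-01  9.70665064e+02]
 [-1.93882473e-02 -8.23776653e-01 -5.66582846e-01  9.49545410e+02]
 [ 0.00000000e+00  0.00000000e+00  0.00000000e+00  1.00000000e+00]]
top [[393.47762312   0.         312.85260053]
 [  0.         393.47762312 197.61014569]
 [  0.           0.           1.        ]] -0.054883679016146096 [[-5.39496348e-02 -9.75900923e-01  2.11439887e-01  3.00872872e+02]
 [-9.98530289e-01  5.16298737e-02 -1.64808214e-02  3.92422030e+01]
 [ 5.16703408e-03 -2.12018266e-01 -9.77252044e-01  1.21561302e+03]
 [ 0.00000000e+00  0.00000000e+00  0.00000000e+00  1.00000000e+00]]
```

View pics/scene0.png

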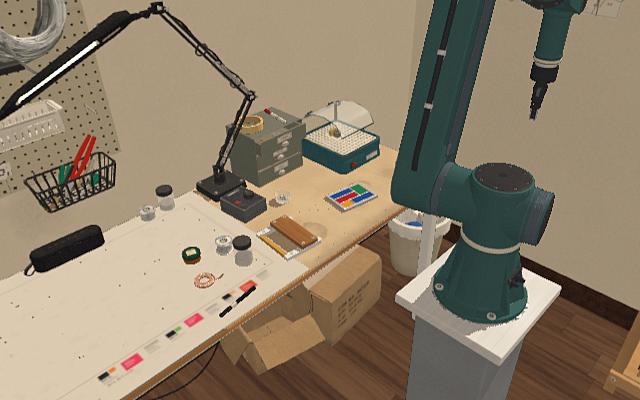

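View pics/top0.png

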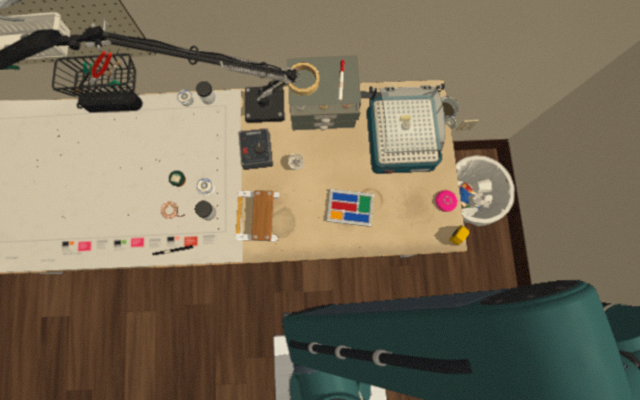

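The scene view shows the panel at about (350,197) and the bridge at about (290,235). In the top view the panel is at (349,208), the bridge board at (262,214) and the stop bar at (240,215). I'll enlarge both views.

```bash
python3 - <<'E'
import cv2,numpy as np
t=cv2.imread("pics/top0.png");s=cv2.imread("pics/scene0.png")
cv2.imwrite("pics/topz.png",cv2.resize(t[170:260,225:385],None,fx=5,fy=5,interpolation=cv2.INTER_CUBIC))
cv2.imwrite("pics/scenez.png",cv2.resize(s[175:265,250:390],None,fx=5.7,fy=5.7,interpolation=cv2.INTER_CUBIC))
E
```

```text
(no output)
```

View pics/topz.png

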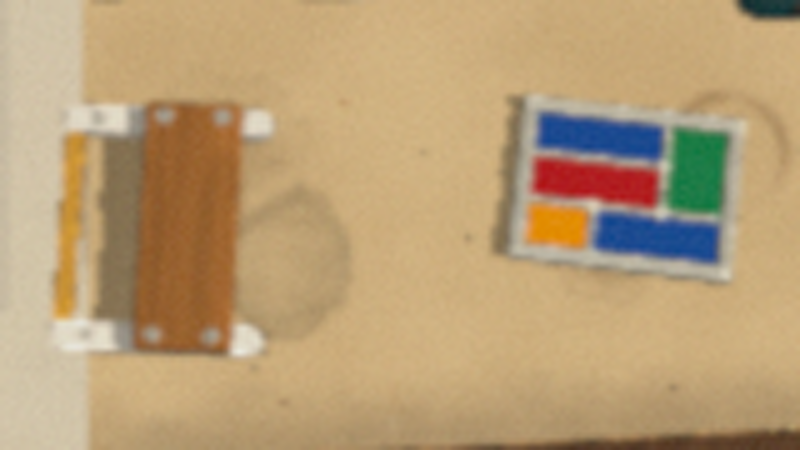

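View pics/scenez.png

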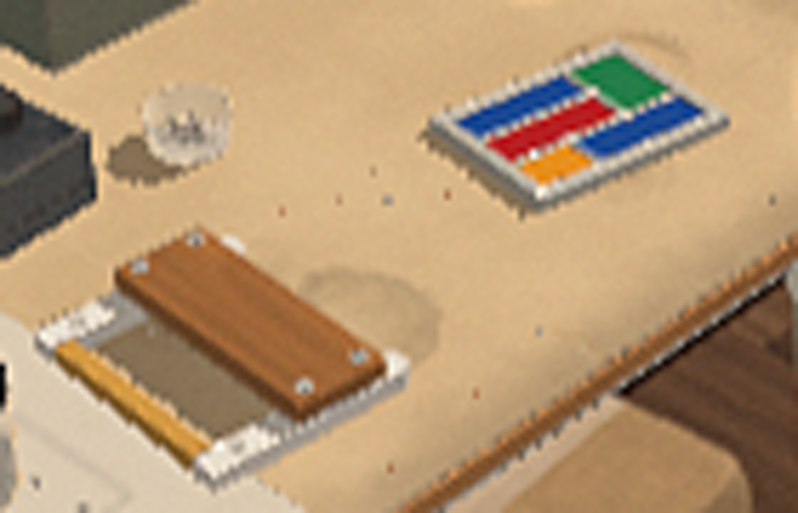

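```bash
cat > hlp.py <<'E'
import numpy as np,cv2
def load(n): return dict(np.load(n,allow_pickle=True))
def rays(s,px):
    K=s["camera_matrix"];k=float(s["k1"]);T=s["T"]
    px=np.asarray(px,float).reshape(-1,2)
    d=np.c_[(px[:,0]-K[0,2])/K[0,0],(px[:,1]-K[1,2])/K[1,1]]
    u=cv2.undistortPoints(px.reshape(-1,1,2),K,np.array([k,0,0,0.])).reshape(-1,2)
    D=np.c_[u,np.ones(len(u))]@T[:3,:3].T
    return T[:3,3],D
def plane(s,px,z):
    o,D=rays(s,px); return o+D*((z-o[2])/D[:,2])[:,None]
def tri(s1,p1,s2,p2):
    a,A=rays(s1,p1);b,B=rays(s2,p2);out=[]
    for x,y in zip(A,B):
        t,*_=np.linalg.lstsq(np.c_[x,-y],b-a,rcond=None)
        P=a+t[0]*x;Q=b+t[1]*y; out.append(np.r_[(P+Q)/2,np.linalg.norm(P-Q)])
    return np.array(out)
def mask(s,roi,lo,hi):
    x0,y0,x1,y1=roi
    h=cv2.cvtColor(s["image"],cv2.COLOR_RGB2HSV)
    m=np.zeros(h.shape[:2],np.uint8)
    m[y0:y1,x0:x1]=cv2.inRange(h,lo,hi)[y0:y1,x0:x1]
    return m
def big(m):
    n,l,st,c=cv2.connectedComponentsWithStats(m)
    i=1+np.argmax(st[1:,4]); return (l==i).astype(np.uint8)*255, c[i], st[i]
def outline(s,m,z):
    "min-area rect of mask, boundary pixel edges, projected onto z"
    c=max(cv2.findContours(m,cv2.RETR_EXTERNAL,cv2.CHAIN_APPROX_NONE)[0],key=cv2.contourArea).reshape(-1,2)
    P=plane(s,c,z)[:,:2].astype(np.float32)
    return cv2.minAreaRect(P)
E
python3 - <<'E'
from hlp import *
t=load("top0.npz");s=load("scene0.npz")
for nm,im in(("t",t),("s",s)):
    h=cv2.cvtColor(im["image"],cv2.COLOR_RGB2HSV)
    pts={"t":{"wood":(262,214),"work":(310,230),"frame":(350,190),"frame2":(371,210),"blue":(345,197),"red":(343,206),"green":(365,203),"amber":(337,215),"stop":(239,213),"runner":(245,193)},
         "s":{"wood":(294,232),"work":(320,245),"frame":(340,191),"blue":(342,194),"red":(347,197),"green":(358,189),"amber":(348,204),"stop":(272,245)}}[nm]
    for k,(x,y) in pts.items(): print(nm,k,h[y,x])
regs={"blue":((105,120,60),(130,255,255)),"green":((60,110,40),(95,255,255))}
for k,(lo,hi) in regs.items():
    mt=mask(t,(325,185,375,230),lo,hi);ms=mask(s,(322,178,380,218),lo,hi)
    n,_,st,c=cv2.connectedComponentsWithStats(mt);print(k,"t",[(np.round(c[i],1),st[i,4]) for i in range(1,n) if st[i,4]>20])
    n,_,st,c2=cv2.connectedComponentsWithStats(ms);print(k,"s",[(np.round(c2[i],1),st[i,4]) for i in range(1,n) if st[i,4]>20])
E
```

```text
t wood [ 14 176 155]
t work [ 19  95 205]
t frame [ 18  88 199]
t frame2 [ 21  40 177]
t blue [107 209 143]
t red [  0 207 177]
t green [ 73 191 124]
t amber [ 19 250 225]
t stop [ 19 183 196]
t runner [ 20  35 196]
s wood [ 13 164 159]
s work [ 17  95 215]
s frame [177  17 166]
s blue [108 239 144]
s red [  0 208 185]
s green [ 72 175 127]
s amber [ 17 224 232]
s stop [ 18 173 204]
blue t [(array([344.6, 196.9]), np.int32(142)), (array([355.8, 217. ]), np.int32(157))]
blue s [(array([340.6, 193.3]), np.int32(77)), (array([361.8, 196.9]), np.int32(85))]
green t [(array([363.9, 203.8]), np.int32(150))]
green s [(array([358.5, 188.9]), np.int32(77))]
```

```bash
cat > loc.py <<'E'
from hlp import *
def sub_quad(s,m,z):
    return outline(s,m,z)
def panel_mask(s,roi):
    h=cv2.cvtColor(s["image"],cv2.COLOR_RGB2HSV).astype(int)
    H,S,V=h[...,0],h[...,1],h[...,2]
    m=((S<60)&(V>115))|((S>130)&((H>60)|(H<6)|((H>14)&(S>190))))
    M=np.zeros(m.shape,np.uint8);x0,y0,x1,y1=roi;M[y0:y1,x0:x1]=m[y0:y1,x0:x1]*255
    M=cv2.morphologyEx(M,cv2.MORPH_CLOSE,np.ones((3,3),np.uint8))
    return big(M)[0]
E
python3 - <<'E'
from loc import *
t=load("top0.npz");s=load("scene0.npz")
mt=panel_mask(t,(320,180,380,232));ms=panel_mask(s,(318,174,385,220))
lo,hi=(8,140,60),(17,230,200)
bt=big(mask(t,(235,185,285,248),lo,hi))[0];bs=big(mask(s,(255,205,325,255),lo,hi))[0]
sl,sh=(15,150,120),(24,255,255)
st=big(mask(t,(232,190,246,240),sl,sh))[0];ss=big(mask(s,(255,225,290,262),sl,sh))[0]
print("panel top",outline(t,mt,12),"scene",outline(s,ms,12))
print("board top",outline(t,bt,29.5),"scene",outline(s,bs,29.5))
print("stop top",outline(t,st,15.5),"scene",outline(s,ss,15.5))
def cen(m): y,x=np.nonzero(m);return x.mean(),y.mean()
print(tri(t,[(344.6,196.9),(355.8,217),(363.9,203.8),cen(bt),cen(st)],s,[(340.6,193.3),(361.8,196.9),(358.5,188.9),cen(bs),cen(ss)]))
def ov(im,ms,roi,f):
    o=im["image"][:,:,::-1].copy()
    o=cv2.resize(o,None,fx=f,fy=f,interpolation=cv2.INTER_NEAREST)
    for m in ms:
        M=cv2.resize(m,None,fx=f,fy=f,interpolation=cv2.INTER_NEAREST)
        cv2.drawContours(o,cv2.findContours(M,0,2)[0],-1,(255,0,255),1)
    x0,y0,x1,y1=[f*v for v in roi];return o[y0:y1,x0:x1]
a=ov(t,[mt,bt,st],(230,180,380,240),5);b=ov(s,[ms,bs,ss],(245,175,390,262),4)
cv2.imwrite("pics/ova.png",a);cv2.imwrite("pics/ovb.png",b)
E
```

```text
panel top ((524.7349243164062, -94.37149810791016), (139.20028686523438, 103.73233032226562), 80.24288177490234) scene ((521.6942749023438, -92.54508972167969), (145.506103515625, 111.1490707397461), 80.22713470458984)
board top ((512.330078125, 176.58135986328125), (59.36020278930664, 150.62564086914062), 84.95357513427734) scene ((507.55596923828125, 180.03973388671875), (64.44181060791016, 160.01104736328125), 85.22604370117188)
stop top ((519.7703247070312, 251.6670684814453), (10.047053337097168, 110.1968765258789), 85.16020202636719) scene ((515.7667236328125, 254.52362060546875), (16.591075897216797, 115.61791229248047), 85.05756378173828)
[[ 557.81386648  -80.79982397   12.4006159     1.01487217]
 [ 492.11415403 -110.98566677   13.15131321    1.28592036]
 [ 531.96339793 -139.80902048   13.06813127    2.32562801]
 [ 510.86611309  176.77577071   23.47309095    1.99141481]
 [ 519.71150346  251.51105224   11.70843701    2.46550448]]
```

View pics/ova.png

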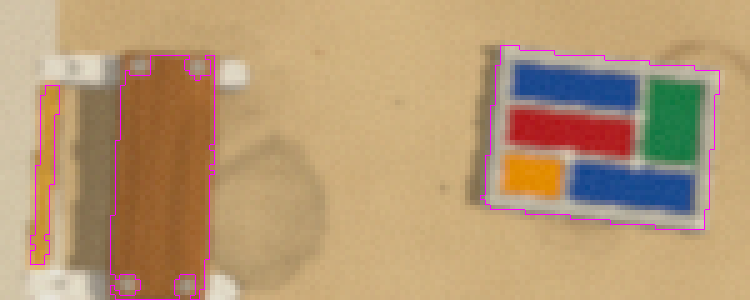

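View pics/ovb.png

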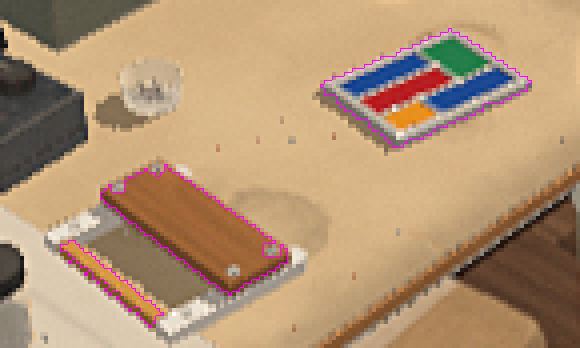

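Both views agree. The panel is at about (524.7,-94.4) with yaw -0.170, and the bridge origin at (512.3,176.6) with yaw -0.088. The stop bar centre is 75 mm along the bridge's y, so its face is at about 70. Triangulated heights are plausible: glass 12.4–13.2 mm, board 23 and bar 12 (these last two include side faces).

The panel stands about 36 mm off the bridge axis. I'll push it sideways into line first using two open fingertips, then push it straight in.

```bash
cat > plan.py <<'E'
import numpy as np
B=np.array([512.3,176.6]);BT=np.deg2rad(85.0-90)
def R(t): return np.array([[np.cos(t),-np.sin(t)],[np.sin(t),np.cos(t)]])
def b2w(p): return B+R(BT)@np.asarray(p,float)
def w2b(p): return R(BT).T@(np.asarray(p,float)-B)
def ori(yaw): return [np.pi,0,yaw]
E
python3 - <<'E'
from plan import *
from rig import *
P=np.array([524.7,-94.4]);PT=np.deg2rad(80.24-90)
print("panel in bridge",w2b(P),PT-BT)
q=inverse_kinematics([450,-90,200],ori(PT));print(q)
P1=P+R(PT)@[52+11+15,0]
print(P1,inverse_kinematics([*P1,60],ori(PT)),inverse_kinematics([*P1,-10],ori(PT)))
r=b2w([0,-70-25]);print(inverse_kinematics([*r,-10],ori(BT+np.pi/2)),inverse_kinematics([*r,-10],ori(BT-np.pi/2)))
move_ptp([450,-90,200],ori(PT))
grip(60)
line_to([*P1,120]); line_to([*P1,30],feed=100)
print(current_t(),current_ee_pos(),current_ee_rot(),current_grip_width(),current_ft_force())
import cv2
for n in("scene","top"):
    s=snapshot(n); cv2.imwrite(f"pics/{n}1.png",s["image"][:,:,::-1])
a=cv2.imread("pics/scene1.png")[120:270,230:430];cv2.imwrite("pics/s1z.png",cv2.resize(a,None,fx=4,fy=4,interpolation=2))
E
```

```text
panel in bridge [  35.97202054 -268.88803197] -0.08307767239493018
[-3.48103208e-01  1.90478788e-01  1.84272462e+00 -4.44089210e-16
  1.10838924e+00  1.39303725e+00]
[ 601.57106598 -107.62267803] [-2.90013483e-01  5.65522226e-01  1.64819292e+00 -4.44089210e-16
  9.27877511e-01  1.45112698e+00] [-2.90013483e-01  6.65683584e-01  1.68389534e+00 -4.44089210e-16
  7.92013730e-01  1.45112698e+00]
[ 2.58631424e-02  5.81905689e-01  1.91690942e+00 -4.44089210e-16
  6.42777542e-01  1.13129605e-01] None
4.8167 [ 602.15012179 -107.78330215   30.57310639] [ 3.14145161e+00 -1.15068056e-03 -1.70328806e-01] 59.864563057457275 [-0.01304025 -0.03148574  0.3641874 ]
```

View pics/s1z.png

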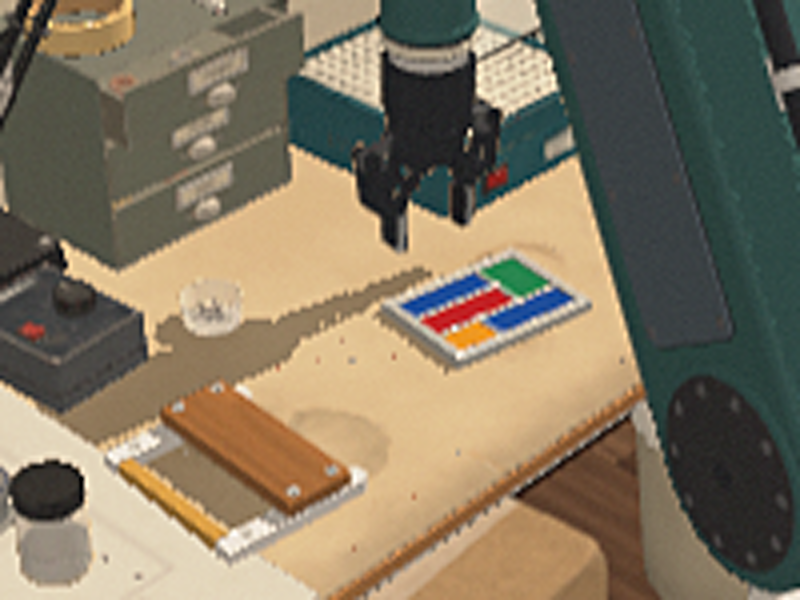

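View pics/top1.png

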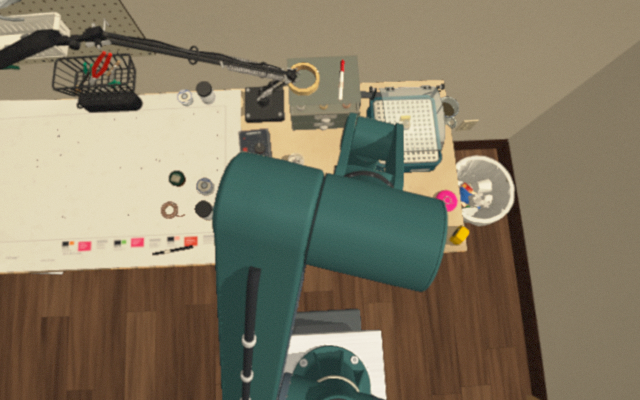

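The scene view shows the fingertips at crop (400,245) and (462,220), behind the far side of the panel and clear of it. The arm hides the work in the top view. Next I touch down to find the tip height.

```bash
python3 - <<'E'
from plan import *
from rig import *
p=current_ee_pos()
h=line_to([601.6,-107.6,2],feed=60)
h=line_to([601.6,-107.6,-16],feed=12,threshold=2.5)
print(h,current_t(),current_ee_pos(),current_ft_force())
p=current_ee_pos()
E
```

```text
True 6.2917 [ 601.63744784 -107.61573357   -5.02441499] [-0.21602096 -0.97091698  4.39202323]
```

```bash
python3 - <<'E'
from plan import *
from rig import *
import cv2
P=np.array([524.7,-94.4]);PT=np.deg2rad(80.24-90)
z=-1
line_to([601.6,-107.6,z],feed=40)
a=P+R(PT)@[66,0]
line_to([*a,z],feed=40)
g=b2w([63.0,-267.4])
hit=line_to([*g,z],feed=25,frame=ori(BT),threshold=15)
print(hit,current_t(),current_ee_pos(),g,current_ft_force())
b=current_ee_pos()[:2]+R(BT)@[12,0]
line_to([*b,z],feed=60); line_to([*b,60],feed=120)
g2=b2w([0,-267.4-70-11-35])
# away to see: rise and go behind the panel
line_to([*b,150],feed=200)
move_ptp([*g2,150],ori(BT+np.pi/2))
for n in("scene","top"):
    s=snapshot(n); cv2.imwrite(f"pics/{n}2.png",s["image"][:,:,::-1]);np.savez(f"{n}2.npz",**s)
print(current_t(),current_ee_pos())
E
```

```text
False 8.7333 [551.89338139 -95.31793908  -0.92316451] [551.75482037 -95.27327406] [1.90960853 0.03665577 0.73969141]
12.0417 [ 478.93095259 -205.09295255  149.73826215]
```

View pics/scene2.png

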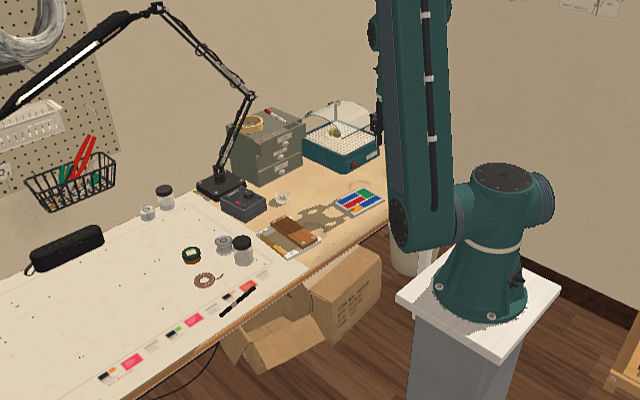

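View pics/top2.png

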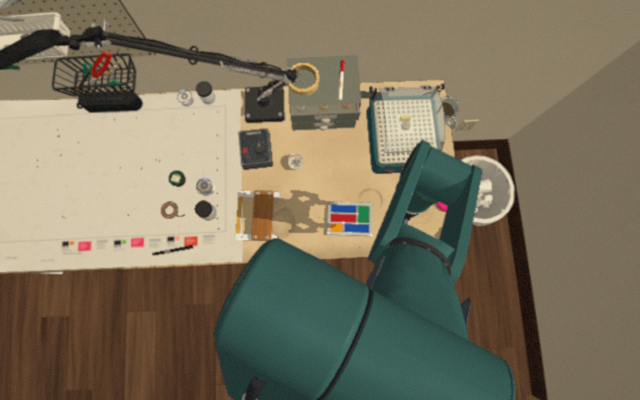

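The panel has been shifted toward me and is fully visible in the top view at about (349,219). I'll measure it again there.

```bash
python3 - <<'E'
from loc import *
from plan import *
t=load("top2.npz");s=load("scene2.npz")
for im,roi in((t,(318,195,376,245)),(s,(325,180,389,222))):
    m=panel_mask(im,roi);r=outline(im,m,12)
    print(r,w2b(r[0]))
    x0,y0,x1,y1=roi;o=cv2.resize(im["image"][y0:y1,x0:x1,::-1],None,fx=6,fy=6,interpolation=0)
    M=cv2.resize(m[y0:y1,x0:x1],None,fx=6,fy=6,interpolation=0);cv2.drawContours(o,cv2.findContours(M,0,2)[0],-1,(255,0,255),1)
    cv2.imwrite(f"pics/p2_{roi[0]}.png",o)
E
```

```text
((490.03662109375, -88.72777557373047), (138.60525512695312, 102.90190124511719), 84.77301025390625) [   0.94617932 -266.25850461]
((486.81060791015625, -88.07424926757812), (145.88113403320312, 110.22047424316406), 84.75416564941406) [  -2.32451648 -265.88863074]
```

The panel is now 0.9 mm off the bridge axis and aligned to within 0.3°, so I push it straight, stopping just before the mouth to look.

```bash
python3 - <<'E'
from plan import *
from rig import *
import cv2
def T(a,z,x=0.5): return [*b2w([x,a]),z]
line_to(T(-372,30),feed=150,frame=ori(BT+np.pi/2)); line_to(T(-372,-1),feed=60)
print(current_t(),current_ft_force(),current_ee_pos())
line_to(T(-350,-1),feed=50)
h=line_to(T(-205,-1),feed=60,threshold=12)
print(h,current_t(),current_ft_force(),w2b(current_ee_pos()[:2]),current_ee_pos()[2],current_ee_rot())
for n in("scene","top"):
    s=snapshot(n); cv2.imwrite(f"pics/{n}3.png",s["image"][:,:,::-1]);np.savez(f"{n}3.npz",**s)
a=cv2.imread("pics/scene3.png")[150:270,240:400];cv2.imwrite("pics/s3z.png",cv2.resize(a,None,fx=5,fy=5,interpolation=2))
E
```

```text
13.6583 [ 0.21414476 -0.32470826 -0.56709382] [ 480.21577057 -193.93369708   -1.28739933]
False 16.8167 [ 0.00373582 -1.4620611   0.10634685] [   0.48109164 -205.06395927] -1.0098087458317029 [-3.14154415e+00 -1.22902498e-04  1.48320728e+00]
```

View pics/s3z.png

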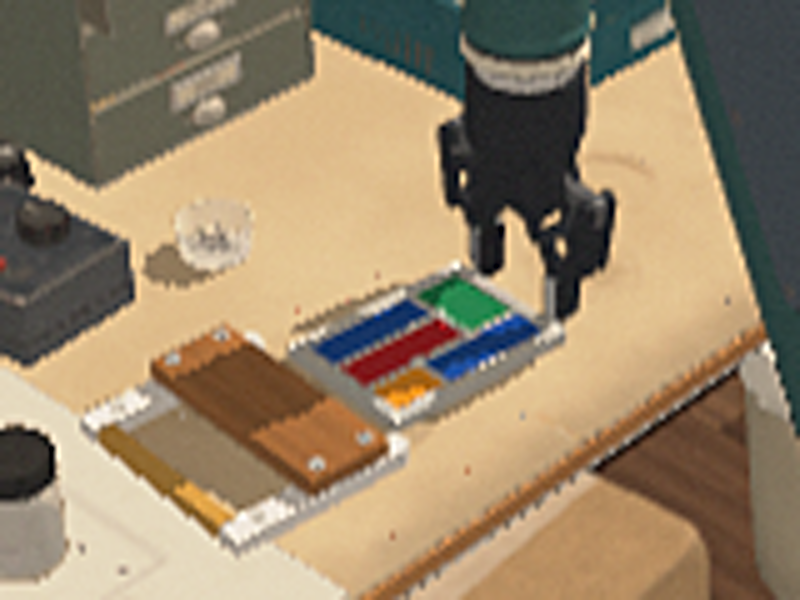

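View pics/top3.png

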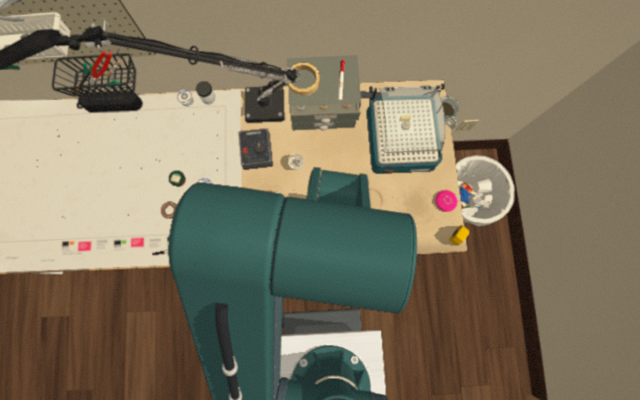

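```bash
python3 - <<'E'
from loc import *
from plan import *
sets={"blue":((105,120,40),(130,255,255)),"green":((60,110,30),(95,255,255))}
def pts(im,roi):
    out=[]
    for lo,hi in sets.values():
        m=mask(im,roi,lo,hi);n,_,st,c=cv2.connectedComponentsWithStats(m)
        out+=[tuple(c[i]) for i in range(1,n) if st[i,4]>30]
    return np.array(sorted(out))
a=load("scene2.npz");b=load("scene3.npz")
A=pts(a,(325,180,389,222));Bp=pts(b,(290,195,360,240))
print(A,Bp)
WA=plane(a,A,12)[:,:2];WB=plane(b,Bp,12)[:,:2]
M,_=cv2.estimateAffinePartial2D(WA,WB)
print("scale",np.hypot(M[0,0],M[1,0]),"rot deg",np.degrees(np.arctan2(M[1,0],M[0,0])))
c=M[:,:2]@np.array([490.04,-88.73])+M[:,2];print(c,w2b(c))
E
```

```text
[[347.34567901 198.40740741]
 [364.88461538 193.16666667]
 [369.40229885 201.22988506]] [[313.48913043 215.94565217]
 [332.42696629 210.1011236 ]
 [336.4040404  219.02020202]]Traceback (most recent call last):
  File "<stdin>", line 14, in <module>
cv2.error: OpenCV(4.12.0) /io/opencv/modules/calib3d/src/ptsetreg.cpp:1108: error: (-215:Assertion failed) count >= 0 && to.checkVector(2) == count in function 'estimateAffinePartial2D'
```

```bash
python3 - <<'E'
from loc import *
from plan import *
a=load("scene2.npz");b=load("scene3.npz")
A=np.array([[347.35,198.41],[364.88,193.17],[369.40,201.23]]);Bp=np.array([[313.49,215.95],[332.43,210.10],[336.40,219.02]])
WA=np.ascontiguousarray(plane(a,A,12)[:,:2]);WB=np.ascontiguousarray(plane(b,Bp,12)[:,:2])
M,_=cv2.estimateAffinePartial2D(WA,WB,method=cv2.LMEDS)
print("scale",np.hypot(M[0,0],M[1,0]),"rot deg",np.degrees(np.arctan2(M[1,0],M[0,0])))
c=M[:,:2]@np.array([490.04,-88.73])+M[:,2];print(c,w2b(c),w2b(WB.mean(0))-w2b(WA.mean(0)))
E
```

```text
scale 1.004527594327454 rot deg 0.31717961437689907
[501.72809802  54.79369635] [ 8.44461676e-02 -1.22264196e+02] [ -0.75691079 143.86007976]
```

The fingers have pushed the panel to the mouth: centre 0.1 mm off the axis, 122 mm before home, rotation about 0.3°. I carry on in.

```bash
python3 - <<'E'
from plan import *
from rig import *
import cv2
def T(a,z,x=0.5): return [*b2w([x,a]),z]
h=line_to(T(-100,-1),feed=50,threshold=8)
print(h,current_t(),current_ft_force(),w2b(current_ee_pos()[:2]))
if not h:
    h=line_to(T(-72,-1),feed=15,threshold=6)
    print(h,current_t(),current_ft_force(),w2b(current_ee_pos()[:2]))
s=snapshot("scene"); cv2.imwrite("pics/scene4.png",s["image"][:,:,::-1])
a=cv2.imread("pics/scene4.png")[150:270,240:400];cv2.imwrite("pics/s4z.png",cv2.resize(a,None,fx=5,fy=5,interpolation=2))
E
```

```text
False 19.1667 [ 0.3073504  -1.72904924  0.87182985] [   0.48511639 -100.02298906]
True 20.4583 [ 0.27606543 -2.71405106  0.47967286] [  0.64902954 -79.26883994]
```

View pics/s4z.png

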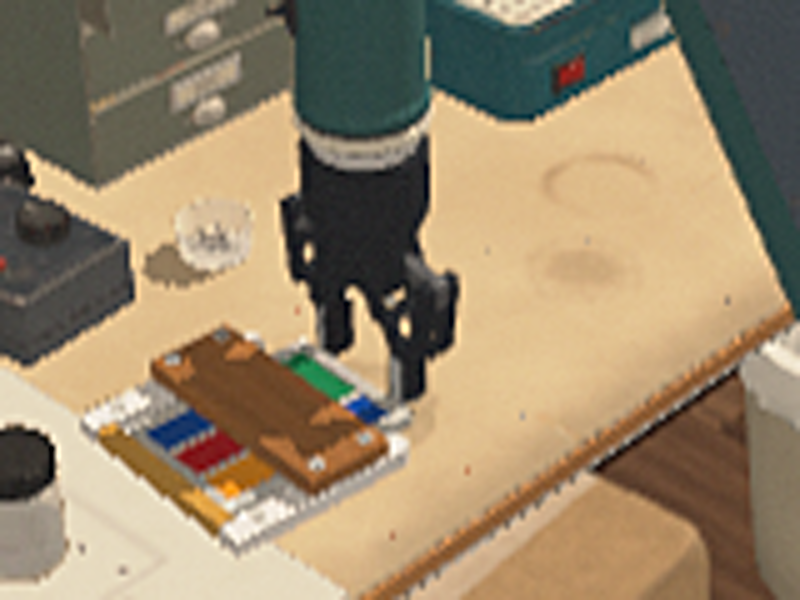

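The force jumped at TCP along = -79.3 mm (expected -81), and the picture shows the panel's leading frame against the brass bar. I'll give it one slightly firmer push to square it up, then back straight off and look from above.

```bash
python3 - <<'E'
from plan import *
from rig import *
import cv2
def T(a,z,x=0.5): return [*b2w([x,a]),z]
h=line_to(T(-74,-1),feed=8,threshold=10)
print(h,current_t(),current_ft_force(),w2b(current_ee_pos()[:2]))
line_to(T(-115,-1),feed=40)
line_to(T(-115,150),feed=150)
move_ptp([*b2w([-20,-330]),200],ori(BT+np.pi/2))
for n in("scene","top"):
    s=snapshot(n); cv2.imwrite(f"pics/{n}5.png",s["image"][:,:,::-1]);np.savez(f"{n}5.npz",**s)
print(current_t(),current_ft_force())
a=cv2.imread("pics/scene5.png")[190:262,245:335];cv2.imwrite("pics/s5z.png",cv2.resize(a,None,fx=8,fy=8,interpolation=2))
a=cv2.imread("pics/top5.png")[180:250,225:325];cv2.imwrite("pics/t5z.png",cv2.resize(a,None,fx=8,fy=8,interpolation=2))
E
```

```text
True 20.8917 [ 0.45089315 -1.638474    0.62058967] [  0.1937267  -79.27806354]
24.0833 [-0.40631484  0.08862023 -0.20134006]
```

View pics/s5z.png

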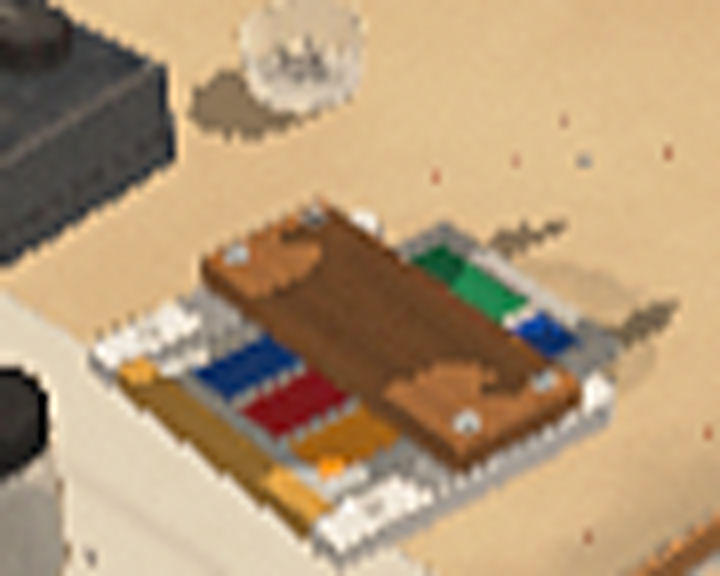

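View pics/t5z.png

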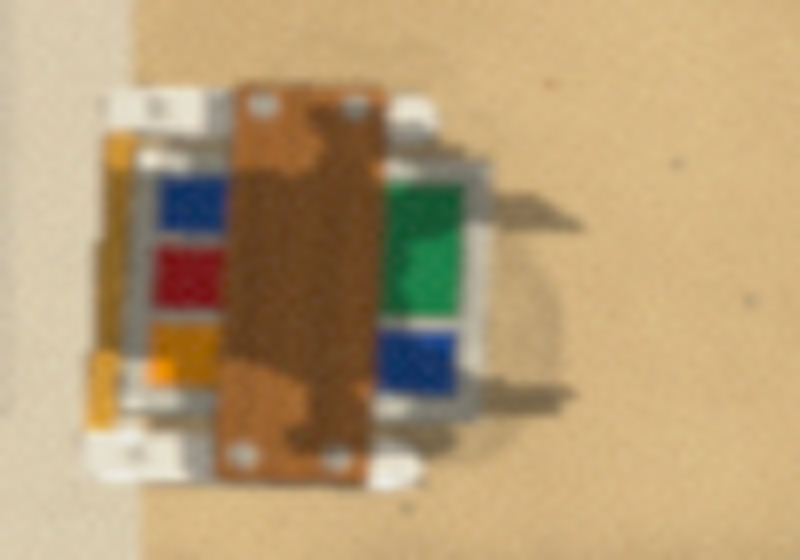

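View pics/top5.png

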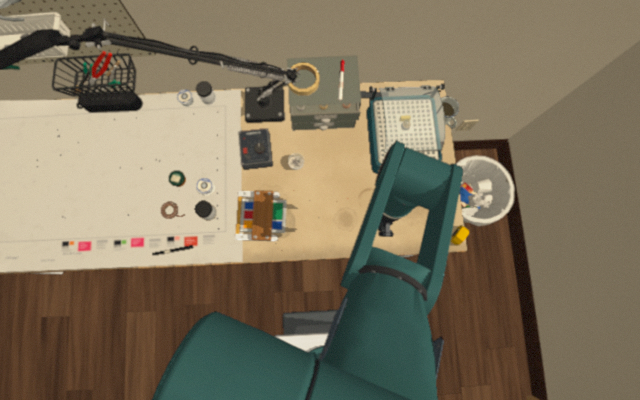

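```bash
python3 - <<'E'
from loc import *
from plan import *
t=load("top5.npz")
hsv=cv2.cvtColor(t["image"],cv2.COLOR_RGB2HSV)
# rear edge: per row, last sub-pixel crossing of S=65 right of board
for name,rows in(("rear",range(203,231)),):
    P=[]
    for r in rows:
        S=cv2.GaussianBlur(hsv[...,1],(1,3),0)[r].astype(float)
        xs=np.arange(280,290); i=[x for x in xs if S[x]<70<=S[x+1]]
        if i: x=i[-1]; P.append((x+(70-S[x])/(S[x+1]-S[x]),r))
    W=plane(t,P,12)[:,:2]; Bq=np.array([w2b(p) for p in W])
    f=np.polyfit(Bq[:,0],Bq[:,1],1);res=Bq[:,1]-np.polyval(f,Bq[:,0]);k=abs(res)<2.5
    f=np.polyfit(Bq[k,0],Bq[k,1],1)
    print(name,len(P),k.sum(),"y at axis",f[1],"slope deg",np.degrees(np.arctan(f[0])),"x range",Bq[:,0].min(),Bq[:,0].max())
# bar near edge
P=[]
for r in range(198,232):
    S=cv2.GaussianBlur(hsv[...,1],(1,3),0)[r].astype(float)
    i=[x for x in range(236,246) if S[x]>=110>S[x+1]]
    if i: x=i[0]; P.append((x+(S[x]-110)/(S[x]-S[x+1]),r))
W=plane(t,P,15.5)[:,:2]; Bq=np.array([w2b(p) for p in W]);f=np.polyfit(Bq[:,0],Bq[:,1],1);k=abs(Bq[:,1]-np.polyval(f,Bq[:,0]))<2
f=np.polyfit(Bq[k,0],Bq[k,1],1);print("bar face",len(P),k.sum(),f[1],np.degrees(np.arctan(f[0])))
# bystanders unchanged
t0=load("top0.npz");d=cv2.absdiff(t0["image"],t["image"]).max(2)
for n,(x,y) in dict(pot=(177,178),spool=(205,185),jar=(204,209),foil=(170,211),tub=(294,162),tape=(460,235)).items(): print(n,d[y-10:y+11,x-10:x+11].max())
E
```

```text
rear 28 28 y at axis -70.21242504234694 slope deg 0.2064995396858055 x range -42.31738437421579 42.444037153556486
bar face 34 34 70.17475890338628 0.22570876351450206
pot 14
spool 16
jar 29
foil 80
tub 13
tape 133
```

The rear edge is at -70.2 mm and the bar face at +70.2 mm, with equal slopes, so the panel is flush within measurement. The foil roll and tape patches differ from the first picture. I'll check whether that is just shadow or arm cover.

```bash
python3 - <<'E'
import cv2,numpy as np
a=cv2.imread("pics/top0.png");b=cv2.imread("pics/top5.png")
r=lambda i,x,y:cv2.resize(i[y-22:y+22,x-28:x+28],None,fx=7,fy=7,interpolation=2)
cv2.imwrite("pics/cmp.png",cv2.resize(np.vstack([np.hstack([r(a,175,205),r(a,455,220)]),np.hstack([r(b,175,205),r(b,455,220)])]),(760,596)))
E
```

```text
(no output)
```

View pics/cmp.png

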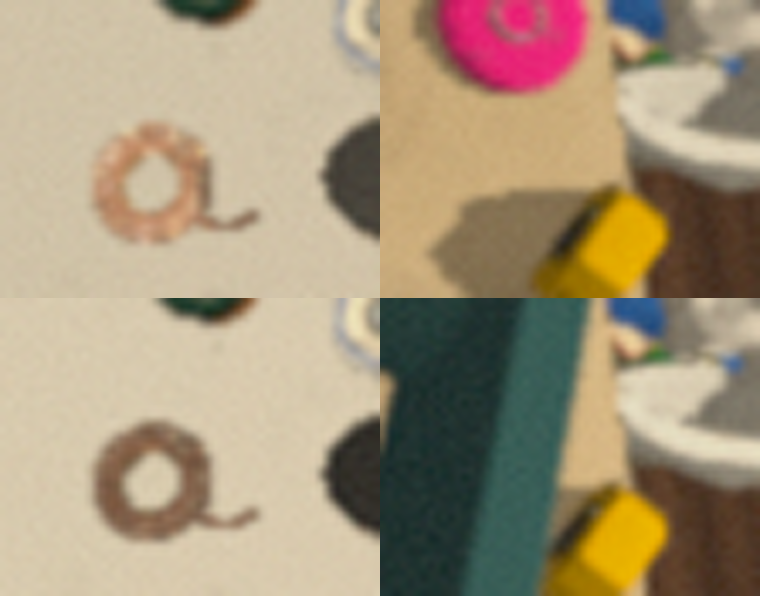

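The foil roll (only its reflection darker) and the tape measure (partly behind the arm) have not moved. Handing in.

```bash
python3 - <<'E'
from rig import *
print(current_t(),current_ft_force(),abs(current_qvel()).max()); hand_in()
E
```

```text
24.0833 [-0.40631484  0.08862023 -0.20134006] 0.007063678267904345
the job is handed in; nothing more can be done
```

The panel is under the bridge board and against the brass stop bar. I handed the job in at 24.1 s with the hand clear of everything.

**What I did:** I used two open fingertips, about 4 mm above the worktop. They first pushed the panel 36 mm sideways to line it up with the bridge, then straight in until the force jumped at the stop. A second, slightly firmer push stopped at the same place. I then backed the hand straight off, lifted it and moved it away.

**Last checks:**
- **Fit:** the top camera puts the panel's rear edge at y = -70.2 mm and the bar face at +70.2 mm. Those are 140.4 mm apart for a 140 mm panel, and both edges tilt 0.2°, so the panel is flush within measuring error.
- **Contact point:** the fingers met the stop 1.7 mm later than I predicted. That is within the 2 mm calibration error, and the picture showed no gap.
- **Camera agreement:** the scene camera put the panel about 3 mm from where the top camera did. I used the top camera for absolute positions.
- **Other things on the worktop:** the pot, spool, jar and pin tub look unchanged. The foil roll and tape measure looked different in the last picture, but only from lighting and the arm partly covering the tape.
- **Not seen directly:** I did not watch the panel during the pushes. That it stayed flat rests on the pictures between pushes and on push forces of only 1–3 N while it was sliding.

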